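# Pack the perfume gift set into its foam insert

### The job

Pack the gift set: press the rectangular glass flacon and the slim metal travel spray into their own matching cutouts in the foam of the grey case, label side up, until each sits fully home on the floor of its cutout. Leave the two dropper bottles and the round tin where they are.

Things in the scene. Friction and masses are not known exactly. Their poses are not given: they have to be found in the camera images.
- flacon_mid (a point): Centre of the rectangular body of the flacon, half-way up (14 mm above its underside). An amber glass bottle lying flat on its back on the bench, label up: body 56 mm along x, 46 mm along y, 28 mm high; a black round cap, 24 mm diameter, 30 mm long, sticks out of the body's +x end, 14 mm above the underside. About 150 g. It starts to the left or the right of the case.
- spray_mid (a point): Centre of the square-section body of the travel spray, half-way up (12 mm above its underside). A slim aluminium bottle lying flat on the bench, label up: body 70 mm along x, 24 mm along y, 24 mm high; a black round cap, 16 mm diameter, 26 mm long, sticks out of the body's +x end. About 70 g. It starts on the other side of the case from the flacon.
- flacon_seat (a point): Where the flacon's body centre must come to lie: centre of the wide part of its cutout, 24 mm above the bench (14 mm above the cutout's floor). Frame of the case: z up, x and y along its sides. The narrow cap part of the cutout is at the +x end: the flacon's x must point along this x. Seated, the flacon stands 12 mm proud of the foam.
- foam_top (a point): Centre of the foam's flat top, 26 mm above the bench; the case's rim is level with it, both cutout floors 10 mm above the bench (cutouts 16 mm deep). At the mouth each cutout clears its bottle by 2.5 mm at the sides, 4 mm at the ends, but the long walls beside the body taper inwards and are springy: a bottle stops by itself 3 to 7 mm short of the floor and needs about 5 N of downward push (more if off-centre) to go home, then stays.
- spray_seat (a point): Where the spray's body centre must come to lie: centre of the wide part of its cutout, 22 mm above the bench (12 mm above the cutout's floor). Frame of the case, as above. The narrow cap part is at the -x end: the spray's x must point AGAINST this x (half a turn). Seated, the spray stands 8 mm proud of the foam.
- case: The gift case without its lid, fixed to the bench: grey linen board, 158 x 184 mm, 26 mm high, filled with light grey foam with two dark-floored cutouts, 80 mm apart side by side along y (flacon at +y, spray at -y). Origin at the centre of its underside, z up.
- flacon: The flacon; origin at the centre of its body's underside, axes as for flacon_mid.
- spray: The travel spray; origin at the centre of its body's underside, axes as for spray_mid.
- dropper_a: Bystander: amber dropper bottle with black pipette cap, standing upright, 38 mm diameter, 92 mm tall; origin at the centre of its underside.
- dropper_b: Bystander: a second dropper bottle of the same kind and size; origin at the centre of its underside.
- tin: Bystander: squat aluminium jar, 64 mm diameter, 45 mm tall; origin at the centre of its underside.
Mind the look-alikes: they are no part of the job. What is shaped like the flacon but turquoise is not meant.

How it is judged:
By the outcome, as a careful person would: the job done as asked, in the order asked, and still so for the second after the job is handed in, with the robot touching nothing.
It also fails if it takes over 72 s, if anything falls off the work surface, if the arm or the gripper's body presses on something with over 40 N, if the wrist force passes 120 N, or if a joint passes its speed limit or range.

### The arm

A 6-joint arm with a two-finger parallel gripper is mounted at the origin on the work surface. World frame = base frame: x ahead of the robot, y to its left, z up, the work surface at z = 0. Lengths are in m, angles in degrees, forces in N, time in s.
With the tool pointing down it reaches from about 0.3 to 0.75 m from the base axis. Payload 8.5 kg.
Tool frame: the origin (TCP) lies on the centre line of the jaws, within the pads' length; the fingertips stand 17 mm ahead of it and the grasp point (between the pads) lies 2 mm behind it; z points along the fingers, y is the direction in which the jaws open and shut (so a half turn about z gives the same grasp; the last joint's range is limited). The gripper opens to 85 mm and grips with 20 to 120 N. Pads are 22 mm wide; open, the fingers measure 114 mm over their backs; the gripper's body (76 mm by 85 mm) begins 54 mm behind the grasp point. The pads swing forward as they close: fully open they stand 13 mm farther back than shut.
Start: joints at [-83.383, 21.807, 74.336, -0, 83.858, -12.336], TCP at [0.179, -0.52, 0.248] pointing down, gripper open.
Joint ranges: [-178.18, 178.18], [-50.72, 133.34], [12.68, 142.11], [-81.47, 261.47], [9.98, 163.14], [-165.26, 165.26]. Speed limits (degrees/s): [136.94, 136.94, 180, 180, 180, 180].

### API

Orientations are given as a 3x3 rotation matrix whose columns are the frame's x, y, z axes.
In Python, from rig import env, imaging, close_job gives the robot as it stands.
- The arm moves only by the tool step_arm, never from a script. Its argument "steps" is one flat list of numbers, 7 for each row, row after row: the opening, from 0 (shut) to 1 (fully open), then the shift along the tool's x, y, z as a fraction of full scale, then the turn, a rotation vector about the tool's x, y, z as a fraction of full scale. A call has 1 to 10 rows; each row is the pose to reach, as a shift and turn from the pose commanded when the call began, along the tool's axes at that moment; what a row does not reach only later rows make up. Full scale, the value 1, is 0.3 m for a shift and 45 degrees for a turn. A row lasts 1/10 s, in which the tool goes at most 50 mm and 8.59 degrees, less where a joint would pass 70% of its speed; a pose out of reach is approached as far as the arm can. A call with a number of a shift or a turn outside -1 to 1 is refused whole. A call with a gripper value outside its range is refused whole. The fingers move at their own pace and stop on an object; "grip_force" is the grip in N (left out, the last holds). Time passes only in rows, so rows that repeat a pose let the fingers close. It gives the time, the measured TCP pose, the force and the opening at its end, in the units of the state.
- env.observe(): the state, without advancing time (a new reading comes with each control period).
- imaging.get_image(name): name is "side" or "top" or "wrist"; returns (picture, depth): 384x512x3 uint8, blue, green, red; 384x512 float32, m along the optical axis (not along the pixel's ray), 0 where there is no reading.
- imaging.get_calibration(name): a dict with "camera_matrix" (3x3 intrinsics, pixels), "k1" (the pictures are not rectified: a ray, as slopes to the right and down, at radius r is drawn at 1 + k1 r^2 times it, then the intrinsics apply), "world_from_camera" (4x4, takes a point from camera to world coordinates). Camera axes: x right, y down, z forward; pixel columns grow to the right and rows downward; lengths in m; the calibration is good to about 2 mm. A picture is of the moment at which its call begins: read the wrist's pose just before it. get_calibration takes no time and is no camera call; for the wrist camera it gives the pose at the moment of the call.
- close_job(): hands the job in, once; it reports no verdict.
Trained networks look in the newest picture that a camera, given by its name, has taken for a name from the list of things; names that differ only in an ending like _2 or _b are one class to them, and where a whole thing is asked for, a point or a joint stands for the part that bears it (a point fixed in the world has none). Each returns a list of dicts, best first, with "score" (0 to 1); they miss things now and then, are a little off and sometimes report something else, mostly with a low value. They report only what shows in the picture. A call takes as long as a camera call. They do not tell look-alikes from the thing itself.
- imaging.spot_in(camera, target): "pixel" ([column, row] in pixels, amid what is visible of it).
- imaging.regions_of(camera, target): "mask" (384x512 bool, what is visible of it) and "pixel" ([column, row] in pixels, amid what is visible of it).
- imaging.pinpoint(camera, target): "pixel" ([column, row] in pixels: a listed point, or the origin of a listed thing).
The state is a dict: "time_s": time; "q": joint angles; "qvel": joint speeds; "joint_efforts": joint torques, N m; "position": TCP position; "tool_rot": TCP orientation; "ft_force": force on the tool from outside, world axes, zero at the start; "wrist_torque": the same for the moment, N m; "grip_width": finger opening in m.
Only numpy, scipy, OpenCV 4.12 (cv2) and the standard library are available. Lean on these libraries where they do the work, as an engineer would, in place of code of your own. Each camera call takes 0.05 s, during which the arm holds its last target.

## Working session

There is one attempt and no reset: what is moved stays moved. The work goes in short steps, Python scripts to look and compute and a tool call to move; the robot and the scene stay as the last step left them, time stands still between calls to the robot, and variables do not carry over. Pictures are saved under pics/ and viewed, and the job is handed in when it is done.

Besides the shell and the picture viewer there is one more tool, called after "Emit:" as name(argument=value, ...), one argument or row to a line, values as JSON. step_arm: Moves the arm, as the interface text tells. Shift numbers are shares of 0.3 m and turn numbers shares of 45 degrees, none past 1 either way. Its arguments: {"type":"object","properties":{"steps":{"type":"array","items":{"type":"number"}},"grip_force":{"type":"number"}},"required":["steps"]}

```bash
ls; mkdir -p pics
cat > h.py <<'E'
import numpy as np, cv2
from rig import env, imaging, close_job
def snap(n,f=None):
    im,d=imaging.get_image(n)
    if f: cv2.imwrite('pics/'+f,im)
    return im,d
def ray(n,px,c=None):
    c=c or imaging.get_calibration(n)
    K=np.array(c["camera_matrix"]);k=c["k1"]
    u=(np.array(px,float)-[K[0,2],K[1,2]])/[K[0,0],K[1,1]]
    s=u.copy()
    for _ in range(30): s=u/(1+k*(s@s))
    return s,np.array(c["world_from_camera"])
def at_z(n,px,z,c=None):
    s,T=ray(n,px,c); d=T[:3,:3]@[s[0],s[1],1]; o=T[:3,3]
    return o+d*(z-o[2])/d[2]
def at_d(n,px,dep,c=None):
    s,T=ray(n,px,c); return (T@[s[0]*dep,s[1]*dep,dep,1])[:3]
def proj(n,P,c=None):
    c=c or imaging.get_calibration(n)
    K=np.array(c["camera_matrix"]);k=c["k1"];T=np.linalg.inv(np.array(c["world_from_camera"]))
    p=T@[*P,1]; s=p[:2]/p[2]; s=s*(1+k*(s@s)); return s*[K[0,0],K[1,1]]+[K[0,2],K[1,2]]
def cloud(n,d,c=None):
    c=c or imaging.get_calibration(n)
    K=np.array(c["camera_matrix"]);k=c["k1"];T=np.array(c["world_from_camera"])
    h,w=d.shape;V,U=np.mgrid[:h,:w]
    ux=(U-K[0,2])/K[0,0];uy=(V-K[1,2])/K[1,1];sx,sy=ux.copy(),uy.copy()
    for _ in range(30):
        f=1+k*(sx*sx+sy*sy);sx=ux/f;sy=uy/f
    P=np.stack([sx*d,sy*d,d,np.ones_like(d)],-1)@T.T
    P=P[...,:3];P[d<=0]=np.nan
    return P
E
python3 - <<'E'
from h import *
print(env.observe())
for n in["top","side","wrist"]:
    snap(n,n+'0.png'); c=imaging.get_calibration(n);print(n,np.round(c["world_from_camera"],3).tolist(),c["camera_matrix"],c["k1"])
    for t in ["flacon_mid","spray_mid","flacon_seat","spray_seat","foam_top","case","flacon","spray"]:
        print(t,[(np.round(r["pixel"],1).tolist(),round(r["score"],2)) for r in imaging.pinpoint(n,t)[:3]])
E
```

```text
pics
{'time_s': 0.0, 'q': array([-8.33836759e+01,  2.18404050e+01,  7.43851113e+01,  4.85801393e-04,
        8.38566598e+01, -1.23341778e+01]), 'qvel': array([ 0.05548437, -0.03187121,  0.09851124,  0.00596232, -0.00556991,
       -0.03022396]), 'joint_efforts': array([ 1.04369734e-03, -4.48456264e+01, -2.31273115e+01, -9.20548041e-05,
        4.89825456e-03,  6.18394296e-06]), 'position': array([ 0.17859616, -0.51991484,  0.24771513]), 'tool_rot': array([[ 9.45799804e-01,  3.24750221e-01, -1.56879536e-04],
       [ 3.24750107e-01, -9.45798782e-01,  1.42566064e-03],
       [ 3.14607133e-04, -1.39933620e-03, -9.99998971e-01]]), 'ft_force': array([ 1.03615777,  0.33743146, -0.28842849]), 'wrist_torque': array([0.04771658, 0.00974438, 0.01331316]), 'grip_width': 0.08561539035400803}
top [[0.015, -0.984, 0.18, 0.346], [-1.0, -0.018, -0.012, -0.042], [0.015, -0.179, -0.984, 1.173], [0.0, 0.0, 0.0, 1.0]] [[480.44846398   0.         251.01469421]
 [  0.         480.44846398 191.4582348 ]
 [  0.           0.           1.        ]] -0.15581487987886794
flacon_mid [([393.3, 183.0], 0.96), ([33
[... 679 characters left out ...]
)]
spray_mid [([216.8, 136.5], 0.52)]
flacon_seat [([236.9, 170.6], 0.95), ([217.2, 279.1], 0.36)]
spray_seat [([246.8, 188.6], 0.94)]
foam_top [([241.8, 177.9], 0.82)]
case [([244.2, 186.5], 0.77)]
flacon [([270.1, 247.0], 0.97), ([155.0, 271.0], 0.84), ([282.4, 328.7], 0.78)]
spray [([217.2, 135.3], 0.61), ([217.4, 139.3], 0.33)]
wrist [[0.324, -0.895, -0.305, 0.257], [-0.946, -0.307, -0.105, -0.493], [0.0, 0.323, -0.947, 0.373], [0.0, 0.0, 0.0, 1.0]] [[285.97847734   0.         256.31433775]
 [  0.         285.97847734 189.44216919]
 [  0.           0.           1.        ]] 0.007805054148270559
flacon_mid []
spray_mid []
flacon_seat []
spray_seat []
foam_top []
case []
flacon []
spray []
```

View pics/top0.png

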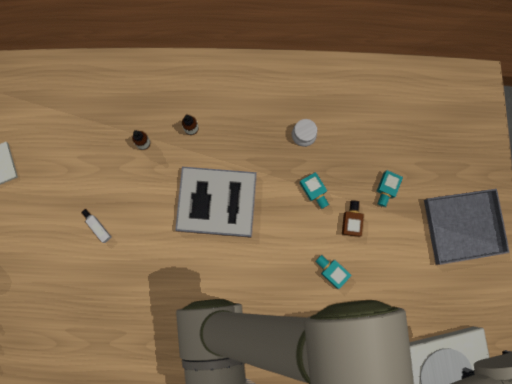

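View pics/side0.png

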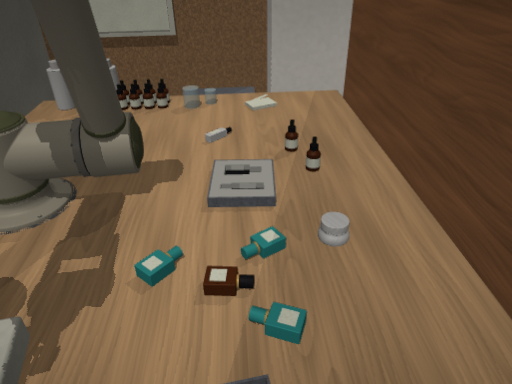

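The top picture shows the amber flacon at (353,222), with turquoise look-alikes at (315,188), (389,186) and (335,272). The spray is at (96,227) with its cap up-left. The case is at (217,202): flacon cutout on the left with its cap slot up, spray cutout on the right with its cap slot down. I choose the amber one at (353,222).

Run:
```python
from h import *
im,d=snap("top"); c=imaging.get_calibration("top")
hsv=cv2.cvtColor(im,cv2.COLOR_BGR2HSV)
for nm,px,z in[("fl body",(353,225),.028),("fl cap",(354.5,206),.026),("spray body",(98,230),.024),("spray cap",(86,213),.02),("case",(217,202),.026),("caseTL",(181,168),.026),("caseTR",(256,172),.026),("caseBL",(176,234),.026),("caseBR",(252,237),.026),("dropA",(141,138),.06),("dropB",(190,123),.06),("tin",(305,131),.045),("t1",(313,186),.03),("t2",(335,272),.03),("t3",(390,184),.03)]:
    print(nm,np.round(at_z("top",px,z),3),np.round(at_d("top",px,d[int(px[1]),int(px[0])]),3))
crop=cv2.resize(im[120:300,280:420],None,fx=4,fy=4,interpolation=cv2.INTER_CUBIC)[:600];cv2.imwrite('pics/crop1.png',crop)
```

```text
fl body [ 0.477 -0.303  0.028] [ 0.477 -0.303  0.029]
fl cap [ 0.524 -0.309  0.026] [ 0.524 -0.309  0.024]
spray body [0.454 0.314 0.024] [0.454 0.314 0.026]
spray cap [0.495 0.349 0.02 ] [0.496 0.35  0.017]
case [0.528 0.026 0.026] [0.528 0.026 0.029]
caseTL [0.611 0.117 0.026] [0.616 0.12  0.002]
caseTR [ 0.604 -0.067  0.026] [ 0.604 -0.067  0.025]
caseBL [0.449 0.123 0.026] [ 0.451  0.126 -0.001]
caseBR [ 0.445 -0.06   0.026] [ 0.447 -0.06  -0.   ]
dropA [0.676 0.213 0.06 ] [0.672 0.21  0.072]
dropB [0.715 0.096 0.06 ] [0.713 0.094 0.069]
tin [ 0.705 -0.186  0.045] [ 0.705 -0.185  0.047]
t1 [ 0.571 -0.206  0.03 ] [ 0.572 -0.207  0.025]
t2 [ 0.364 -0.258  0.03 ] [ 0.364 -0.258  0.028]
t3 [ 0.579 -0.398  0.03 ] [ 0.58  -0.399  0.029]
```

View pics/crop1.png

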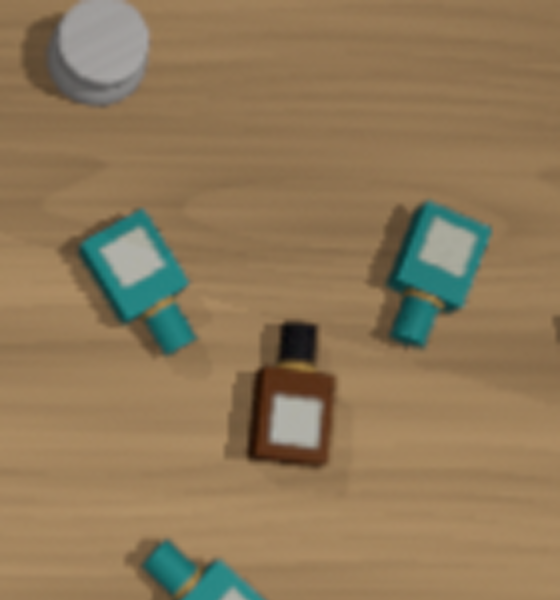

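The crop confirms that the bottle with the amber body and black cap is the flacon, and that its neighbours are turquoise. Next I'll go over the case with the wrist camera.

```bash
cat > mv.py <<'E'
import sys; from h import *
from scipy.spatial.transform import Rotation as R
# usage mv.py x y z yaw
def plan(x,y,z,yaw):
    s=env.observe(); Rm=np.array(s["tool_rot"]); p=np.array(s["position"])
    a=np.deg2rad(yaw); Rt=np.array([[np.cos(a),np.sin(a),0],[np.sin(a),-np.cos(a),0],[0,0,-1]])
    d=Rm.T@(np.array([x,y,z])-p)/0.3; r=np.rad2deg(R.from_matrix(Rm.T@Rt).as_rotvec())/45
    print("t",round(s["time_s"],2),"pos",np.round(p,4),"yaw",round(np.rad2deg(np.arctan2(Rm[1,0],Rm[0,0])),2),"shift",np.round(d,4),"turn",np.round(r,4),"F",np.round(s["ft_force"],1),"w",round(s["grip_width"],4),"q",np.round(s["q"],0))
if __name__=="__main__": plan(*map(float,sys.argv[1:]))
E
python3 mv.py .354 -.247 .2 -2
```

```text
t 1.4 pos [ 0.1786 -0.5202  0.2483] yaw 18.95 shift [ 0.8486 -0.6713  0.1611] turn [-1.000e-04 -0.000e+00  4.656e-01] F [-0.8  0.5 -0.2] w 0.0851 q [-83.  22.  74.   0.  84. -12.]
```

Emit:
step_arm(
  steps=[0.9, 0.85, -0.67, 0.16, 0, 0, 0.466, 0.9, 0.85, -0.67, 0.16, 0, 0, 0.466, 0.9, 0.85, -0.67, 0.16, 0, 0, 0.466, 0.9, 0.85, -0.67, 0.16, 0, 0, 0.466, 0.9, 0.85, -0.67, 0.16, 0, 0, 0.466, 0.9, 0.85, -0.67, 0.16, 0, 0, 0.466, 0.9, 0.85, -0.67, 0.16, 0, 0, 0.466, 0.9, 0.85, -0.67, 0.16, 0, 0, 0.466],
)

```text
time_s: 2.2
position: [0.3555, -0.2444, 0.2001]
tool_rot: [[1.0, -0.031, -0.0], [-0.031, -1.0, 0.001], [-0.0, -0.001, -1.0]]
ft_force: [-0.3, -1.3, 0.3]
grip_width: 0.0766
```

```bash
python3 mv.py .528 .026 .16 -2
```

```text
t 2.2 pos [ 0.3555 -0.2444  0.2001] yaw -1.78 shift [ 0.5468 -0.9185  0.1344] turn [-0.0015  0.0004  0.0049] F [-0.3 -1.3  0.3] w 0.0766 q [-50.  13.  97.   0.  71.  41.]
```

Emit:
step_arm(
  steps=[0.9, 0.547, -0.918, 0.134, 0, 0, 0, 0.9, 0.547, -0.918, 0.134, 0, 0, 0, 0.9, 0.547, -0.918, 0.134, 0, 0, 0, 0.9, 0.547, -0.918, 0.134, 0, 0, 0, 0.9, 0.547, -0.918, 0.134, 0, 0, 0, 0.9, 0.547, -0.918, 0.134, 0, 0, 0, 0.9, 0.547, -0.918, 0.134, 0, 0, 0, 0.9, 0.547, -0.918, 0.134, 0, 0, 0, 0.9, 0.547, -0.918, 0.134, 0, 0, 0],
)

```text
time_s: 3.1
position: [0.5282, 0.0216, 0.16]
tool_rot: [[0.999, -0.035, -0.0], [-0.035, -0.999, -0.0], [-0.0, 0.0, -1.0]]
ft_force: [0.5, -0.0, -0.4]
grip_width: 0.0771
```

```bash
cat > look.py <<'E'
import sys,pickle; from h import *
f=sys.argv[1]
s=env.observe();c=imaging.get_calibration("wrist"); im,d=imaging.get_image("wrist")
cv2.imwrite(f'pics/{f}.png',im); pickle.dump((im,d,c,s),open(f+'.pkl','wb'))
print(s["time_s"],np.round(s["position"],4),"yaw",np.rad2deg(np.arctan2(s["tool_rot"][1,0],s["tool_rot"][0,0])),np.abs(s["qvel"]).max())
for t in sys.argv[2:]:
    for r in imaging.pinpoint("wrist",t)[:2]:
        px=r["pixel"];print(t,np.round(px,1),round(r["score"],2))
E
python3 look.py case1 flacon_seat spray_seat foam_top
```

```text
3.1 [0.5282 0.0216 0.16  ] yaw -1.9969102356867148 1.4639118450768027
flacon_seat [207. 192.] 0.61
spray_seat [293.2 162.9] 0.85
spray_seat [249.9 181.5] 0.29
foam_top [246.1 181.8] 0.61
```

View pics/case1.png

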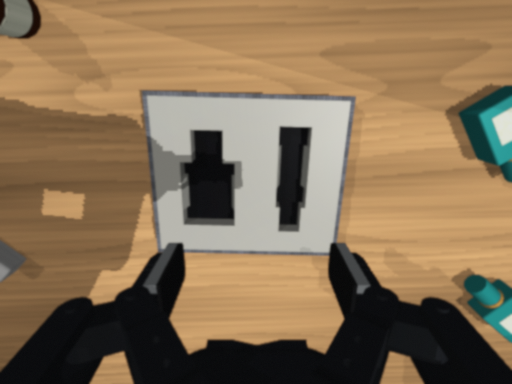

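```bash
cat > rect.py <<'E'
import sys,pickle; from h import *
def rectify(im,c,x0,y0,half,z,res=0.0004):
    # output: up=+x world, left=+y world
    K=np.array(c["camera_matrix"]);k=c["k1"];T=np.linalg.inv(np.array(c["world_from_camera"]))
    n=int(2*half/res); I,J=np.mgrid[:n,:n]
    X=x0+half-(I+.5)*res; Y=y0+half-(J+.5)*res
    P=np.stack([X,Y,np.full_like(X,z),np.ones_like(X)],-1)@T.T
    sx=P[...,0]/P[...,2];sy=P[...,1]/P[...,2];f=1+k*(sx**2+sy**2)
    return cv2.remap(im,(sx*f*K[0,0]+K[0,2]).astype(np.float32),(sy*f*K[1,1]+K[1,2]).astype(np.float32),cv2.INTER_LINEAR),X,Y
if __name__=="__main__":
    im,d,c,s=pickle.load(open(sys.argv[1]+'.pkl','rb')); x0,y0,h,z,res=map(float,sys.argv[2:7])
    r,_,_=rectify(im,c,x0,y0,h,z,res); cv2.imwrite(f'pics/{sys.argv[7]}.png',r)
E
python3 rect.py case1 .525 .027 .11 .026 .0004 case1r
python3 - <<'E'
from rect import *
im,d,c,s=pickle.load(open('case1.pkl','rb'))
P=cloud("wrist",d,c)
m=(P[...,2]>.02)&(P[...,2]<.035)&(np.abs(P[...,0]-.525)<.1)&(np.abs(P[...,1]-.027)<.12)
print("foam z",np.median(P[m][:,2]),"bench z",np.nanmedian(P[60:240,380:440,2]), "floor z",np.nanmedian(P[200:215,195:225,2]))
pts=P[m][:,:2].astype(np.float32)
print(cv2.minAreaRect(pts*1000))
E
```

```text
foam z 0.025108342302410852 bench z -0.0008988359585968275 floor z 0.00907079219234197
((530.6487426757812, 30.230453491210938), (184.3087921142578, 158.61050415039062), 86.48014068603516)
```

View pics/case1r.png

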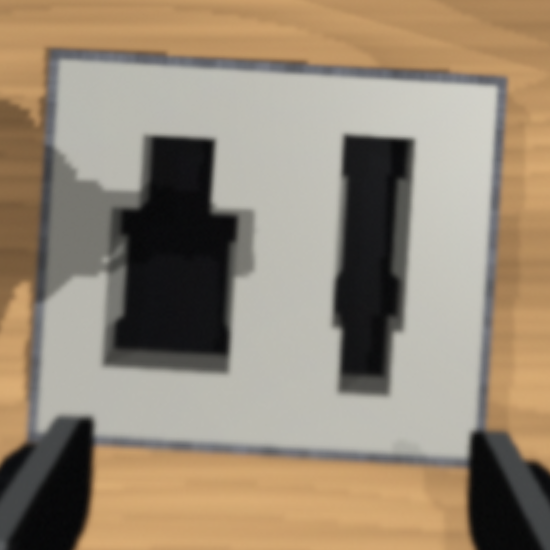

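```bash
cat > fitcase.py <<'E'
from rect import *
im,d,c,s=pickle.load(open(sys.argv[1]+'.pkl','rb'))
res=.0002
X0,Y0,H=.53,.03,.11
r,_,_=rectify(im,c,X0,Y0,H,.026,res)
g=cv2.GaussianBlur(cv2.cvtColor(r,cv2.COLOR_BGR2GRAY),(0,0),2).astype(float)
sat=cv2.GaussianBlur(cv2.cvtColor(r,cv2.COLOR_BGR2HSV)[...,1],(0,0),2).astype(float)
w=lambda i,j:(X0+H-(i+.5)*res,Y0+H-(j+.5)*res)
ij=lambda x,y:((X0+H-x)/res-.5,(Y0+H-y)/res-.5)
cx,cy,yaw=float(sys.argv[2]),float(sys.argv[3]),np.deg2rad(float(sys.argv[4]))
ex=np.array([np.cos(yaw),np.sin(yaw)]);ey=np.array([-ex[1],ex[0]])
def edge(img,p,q,n,sign,rad=.005):
    """case-frame segment p->q, search along normal n (case frame), find max of sign*gradient along n"""
    t=np.arange(-rad,rad,res/2);out=[]
    for a in np.linspace(0,1,25):
        b=np.array(p)*(1-a)+np.array(q)*a
        cs=b+t[:,None]*np.array(n)
        W=np.array([cx,cy])+cs[:,:1]*ex+cs[:,1:]*ey
        i,j=ij(W[:,0],W[:,1])
        v=cv2.remap(img.astype(np.float32),j.astype(np.float32)[None],i.astype(np.float32)[None],cv2.INTER_LINEAR)[0]
        gr=sign*np.gradient(v);k=gr.argmax()
        out.append((t[k],gr[k]))
    o=np.array(out);med=np.median(o[:,0]);ok=np.abs(o[:,0]-med)<.0015
    sl=np.polyfit(np.linspace(0,1,25)[ok],o[ok,0],1)
    return round(1000*med,2),round(1000*sl[0],2),int(ok.sum()),round(np.median(o[:,1]),2)
a,b=.079,.092
print("outer +x",edge(sat,(a,-.085),(a,.085),(1,0),1))
print("outer +y",edge(sat,(.0,b),(.07,b),(0,1),1), "outer -y",edge(sat,(-.04,-b),(.07,-b),(0,-1),1))
print("outer -x",edge(sat,(-a,-.06),(-a,.06),(-1,0),1))
fx,fy,sx,sy=[float(v)/1000 for v in sys.argv[5:9]]
print("fl -x",edge(g,(fx-.032,fy-.02),(fx-.032,fy+.02),(-1,0),1),"fl +x cap",edge(g,(fx+.032+.030,fy-.01),(fx+.062,fy+.01),(1,0),1))
print("fl +y",edge(g,(fx-.028,fy+.0255),(fx+.01,fy+.0255),(0,1),1),"fl -y",edge(g,(fx-.028,fy-.0255),(fx+.0,fy-.0255),(0,-1),1))
print("sp +x",edge(g,(sx+.039,sy-.01),(sx+.039,sy+.01),(1,0),1),"sp +y",edge(g,(sx-.03,sy+.0145),(sx+.03,sy+.0145),(0,1),1),"sp -y",edge(g,(sx-.03,sy-.0145),(sx+.03,sy-.0145),(0,-1),1))
print("sp cap end",edge(g,(sx-.065,sy-.006),(sx-.065,sy+.006),(-1,0),1))
# overlay
o=r.copy()
def poly(pts,col):
    q=[]
    for p in pts:
        W=np.array([cx,cy])+p[0]*ex+p[1]*ey;i,j=ij(*W);q.append((j,i))
    cv2.polylines(o,[np.round(q).astype(int)],True,col,1)
poly([(a,b),(a,-b),(-a,-b),(-a,b)],(0,0,255))
poly([(fx+u*.032,fy+v*.0255) for u,v in((1,1),(1,-1),(-1,-1),(-1,1))],(0,255,0))
poly([(sx+u*.039,sy+v*.0145) for u,v in((1,1),(1,-1),(-1,-1),(-1,1))],(0,255,0))
cv2.imwrite('pics/'+sys.argv[9]+'.png',cv2.resize(o,None,fx=.54,fy=.54,interpolation=cv2.INTER_AREA))
print("fl seat",np.array([cx,cy])+fx*ex+fy*ey,"sp seat",np.array([cx,cy])+sx*ex+sy*ey)
E
python3 fitcase.py case1 .531 .0305 -3.5 -14 40 14 -40 ov1
```

```text
outer +x (np.float64(0.0), np.float64(0.23), 25, np.float64(6.52))
outer +y (np.float64(-1.0), np.float64(0.8), 25, np.float64(5.5)) outer -y (np.float64(-0.4), np.float64(0.07), 25, np.float64(5.41))
outer -x (np.float64(-1.4), np.float64(-0.15), 25, np.float64(4.53))
fl -x (np.float64(0.3), np.float64(0.01), 25, np.float64(3.5)) fl +x cap (np.float64(-1.2), np.float64(0.16), 25, np.float64(6.41))
fl +y (np.float64(-2.6), np.float64(0.23), 25, np.float64(2.53)) fl -y (np.float64(1.9), np.float64(0.08), 25, np.float64(4.03))
sp +x (np.float64(-1.3), np.float64(0.05), 25, np.float64(6.71)) sp +y (np.float64(-4.6), np.float64(0.49), 14, np.float64(3.92)) sp -y (np.float64(1.8), np.float64(0.06), 25, np.float64(4.27))
sp cap end (np.float64(0.1), np.float64(-0.07), 25, np.float64(3.5))
fl seat [0.51946805 0.07128007] sp seat [ 0.54253195 -0.01028007]
```

View pics/ov1.png

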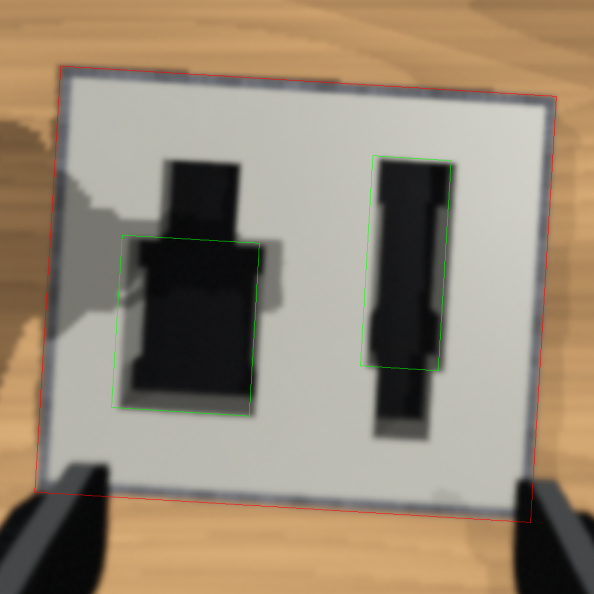

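```bash
sed -i "s/,\.026,res)/,float(sys.argv[10]),res)/" fitcase.py
python3 fitcase.py case1 .531 .0305 -3.4 -14.6 38 13.2 -42 ov2 .0242; python3 mv.py .478 -.135 .16 -7
```

```text
outer +x (np.float64(0.0), np.float64(0.61), 25, np.float64(6.5))
outer +y (np.float64(-0.3), np.float64(0.63), 25, np.float64(5.46)) outer -y (np.float64(0.3), np.float64(0.42), 25, np.float64(5.42))
outer -x (np.float64(-0.2), np.float64(-0.36), 25, np.float64(4.5))
fl -x (np.float64(0.4), np.float64(0.0), 25, np.float64(3.48)) fl +x cap (np.float64(-0.8), np.float64(0.02), 25, np.float64(6.36))
fl +y (np.float64(-0.2), np.float64(0.43), 23, np.float64(2.62)) fl -y (np.float64(-0.4), np.float64(-0.05), 25, np.float64(4.02))
sp +x (np.float64(-0.7), np.float64(-0.02), 25, np.float64(6.91)) sp +y (np.float64(-2.6), np.float64(-0.69), 15, np.float64(3.92)) sp -y (np.float64(0.2), np.float64(0.17), 25, np.float64(4.23))
sp cap end (np.float64(0.4), np.float64(-0.2), 25, np.float64(3.5))
fl seat [0.51867934 0.06929899] sp seat [ 0.5416859  -0.01220892]
t 3.3 pos [0.528  0.021  0.1605] yaw -2.12 shift [-0.1472  0.5258  0.0016] turn [ 0.0002 -0.0005  0.1085] F [1.3 0.6 0. ] w 0.0765 q [-11.  24.  86.  -0.  70.  82.]
```

View pics/ov2.png

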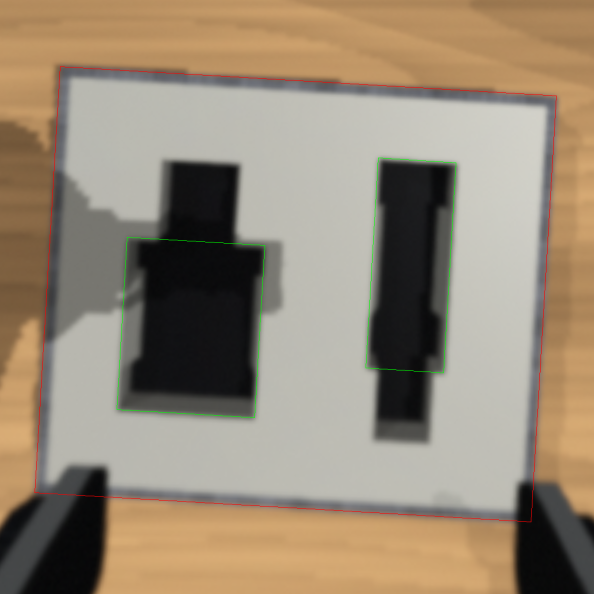

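The overlay fits the case and both cutouts within about 0.6 mm. The flacon seat is at about (.518,.069), the spray seat at about (.541,-.012), and the case yaw is -3.5°. Next is the flacon.

```bash
python3 mv.py .478 -.273 .16 -7
```

```text
t 3.3 pos [0.528  0.021  0.1605] yaw -2.12 shift [-0.1302  0.9855  0.0017] turn [ 0.0002 -0.0005  0.1085] F [1.3 0.6 0. ] w 0.0765 q [-11.  24.  86.  -0.  70.  82.]
```

Emit:
step_arm(
  steps=[0.8, -0.13, 0.99, 0, 0, 0, 0.11, 0.8, -0.13, 0.99, 0, 0, 0, 0.11, 0.8, -0.13, 0.99, 0, 0, 0, 0.11, 0.8, -0.13, 0.99, 0, 0, 0, 0.11, 0.8, -0.13, 0.99, 0, 0, 0, 0.11, 0.8, -0.13, 0.99, 0, 0, 0, 0.11, 0.8, -0.13, 0.99, 0, 0, 0, 0.11, 0.8, -0.13, 0.99, 0, 0, 0, 0.11, 0.8, -0.13, 0.99, 0, 0, 0, 0.11],
)

```text
time_s: 4.2
position: [0.4785, -0.2727, 0.1603]
tool_rot: [[0.993, -0.121, -0.0], [-0.121, -0.993, 0.0], [-0.0, -0.0, -1.0]]
ft_force: [0.2, -0.2, 0.5]
grip_width: 0.0683
```

```bash
python3 look.py fl1 flacon_mid; python3 rect.py fl1 .49 -.3 .08 .028 .0003 fl1r
```

```text
4.2 [ 0.4785 -0.2727  0.1603] yaw -6.9654349023806885 1.2308289859638935
flacon_mid [167.4  88.8] 0.92
flacon_mid [257.4 280.7] 0.84
```

View pics/fl1.png

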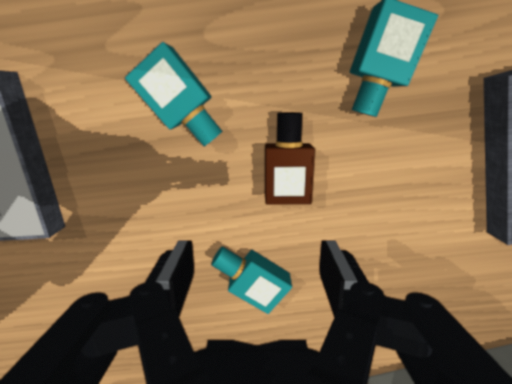

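View pics/fl1r.png

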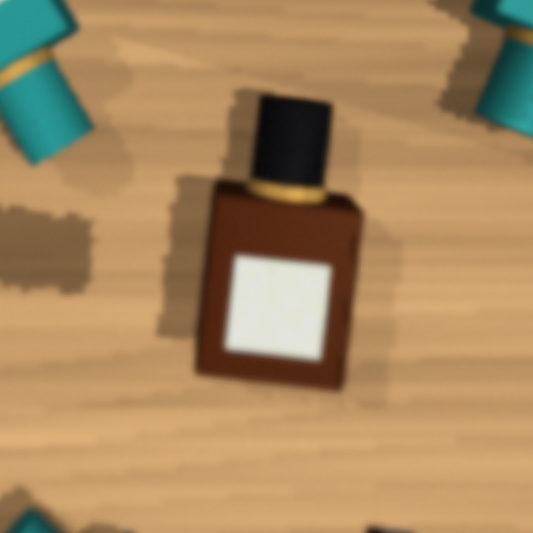

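```bash
cat > objfit.py <<'E'
from rect import *
im,d,c,s=pickle.load(open(sys.argv[1]+'.pkl','rb')); x0,y0,zl,zh,rad=map(float,sys.argv[2:7])
P=cloud("wrist",d,c)
near=(np.hypot(P[...,0]-x0,P[...,1]-y0)<rad)
print("bench",np.nanmedian(P[near&(P[...,2]<.006)][:,2]))
m=near&(P[...,2]>zl)&(P[...,2]<zh)
m=m.astype(np.uint8)
k=cv2.connectedComponentsWithStats(m)
i=1+np.argmax(k[2][1:,4]);m=(k[1]==i)
q=P[m];print("n",len(q),"zmed",np.median(q[:,2]),"zmax",np.percentile(q[:,2],98))
print(cv2.minAreaRect((q[:,:2]*1000).astype(np.float32)))
vis=im.copy();vis[m]=(0,0,255);ys,xs=np.where(m);print(xs.min(),xs.max(),ys.min(),ys.max())
E
python3 objfit.py fl1 .478 -.303 .0225 .04 .045; python3 objfit.py fl1 .478 -.303 .015 .04 .075
```

```text
bench -0.00091306670341465
n 3053 zmed 0.027039340491781583 zmax 0.02856864507459369
((487.72869873046875, -304.9271240234375), (46.03316116333008, 68.9909439086914), 83.66358184814453)
265 315 133 204
bench -0.0009021184400288262
n 3704 zmed 0.026828713373625496 zmax 0.028476421090823538
((496.2679748535156, -305.8753662109375), (46.03316116333008, 86.17436981201172), 83.66358184814453)
265 315 113 204
```

```bash
python3 mv.py .4815 -.304 .08 -6.3;python3 mv.py .4815 -.304 .033 -6.3
```

```text
t 4.3 pos [ 0.4789 -0.2722  0.1603] yaw -6.89 shift [0.0213 0.1042 0.2677] turn [-0.0001 -0.0001 -0.0132] F [0.4 0.8 0.9] w 0.068 q [-42.  26.  82.   0.  71.  55.]
t 4.3 pos [ 0.4789 -0.2722  0.1603] yaw -6.89 shift [0.0213 0.1042 0.4244] turn [-0.0001 -0.0001 -0.0132] F [0.4 0.8 0.9] w 0.068 q [-42.  26.  82.   0.  71.  55.]
```

Emit:
step_arm(
  steps=[0.8, 0.021, 0.104, 0.1, 0, 0, -0.013, 0.8, 0.021, 0.104, 0.2, 0, 0, -0.013, 0.8, 0.021, 0.104, 0.27, 0, 0, -0.013, 0.8, 0.021, 0.104, 0.27, 0, 0, -0.013],
)

```text
time_s: 4.7
position: [0.4805, -0.3032, 0.0768]
tool_rot: [[0.994, -0.11, -0.004], [-0.11, -0.994, 0.004], [-0.004, -0.003, -1.0]]
ft_force: [-0.4, 0.3, -0.3]
grip_width: 0.0683
```

```bash
python3 look.py fl2; python3 mv.py .4815 -.304 .033 -6.3
```

```text
4.7 [ 0.4805 -0.3032  0.0768] yaw -6.31200591040208 3.286818910226048
t 4.75 pos [ 0.4813 -0.3039  0.0787] yaw -6.31 shift [0.001  0.0005 0.1522] turn [-0.0018  0.0021 -0.0002] F [0.7 0.4 1. ] w 0.0682 q [-44.  34.  85.   0.  62.  52.]
```

View pics/fl2.png

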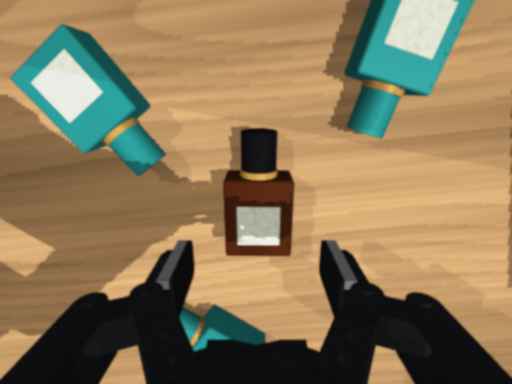

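The open jaws straddle the amber flacon evenly: it is centred on column 258 and the jaw mid-line is at 257. I'll descend and grip.

Emit:
step_arm(
  steps=[0.8, 0.001, 0.0005, 0.08, 0, 0, 0, 0.8, 0.001, 0.0005, 0.145, 0, 0, 0, 0.8, 0.001, 0.0005, 0.15, 0, 0, 0, 0.8, 0.001, 0.0005, 0.15, 0, 0, 0],
)

```text
time_s: 5.15
position: [0.4822, -0.3052, 0.0354]
tool_rot: [[0.994, -0.11, 0.001], [-0.11, -0.994, -0.001], [0.001, 0.001, -1.0]]
ft_force: [0.2, -0.1, 0.1]
grip_width: 0.0684
```

Emit:
step_arm(
  steps=[0.4, 0, 0, 0, 0, 0, 0, 0.4, 0, 0, 0, 0, 0, 0, 0.4, 0, 0, 0, 0, 0, 0, 0.4, 0, 0, 0, 0, 0, 0, 0.4, 0, 0, 0, 0, 0, 0],
  grip_force=30,
)

```text
time_s: 5.65
position: [0.4821, -0.3054, 0.0358]
tool_rot: [[0.994, -0.111, 0.002], [-0.111, -0.994, -0.002], [0.002, 0.001, -1.0]]
ft_force: [-0.9, 2.3, 5.7]
grip_width: 0.0451
```

```bash
python3 look.py fl3; python3 mv.py .4815 -.304 .16 -6.3
```

```text
5.65 [ 0.4821 -0.3054  0.0358] yaw -6.371700760870711 0.13764185213706376
t 5.7 pos [ 0.4821 -0.3054  0.0358] yaw -6.37 shift [-0.0017 -0.004  -0.4139] turn [ 0.0019 -0.0027 -0.0015] F [-0.3  2.3  5.8] w 0.0449 q [-44.  37.  87.   0.  56.  52.]
```

View pics/fl3.png

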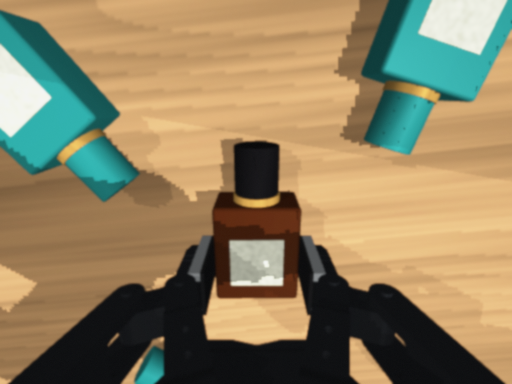

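Emit:
step_arm(
  steps=[0.4, 0, 0, -0.1, 0, 0, 0, 0.4, 0, 0, -0.2, 0, 0, 0, 0.4, 0, 0, -0.3, 0, 0, 0, 0.4, 0, 0, -0.35, 0, 0, 0, 0.4, 0, 0, -0.35, 0, 0, 0],
)

```text
time_s: 6.2
position: [0.4822, -0.3057, 0.1419]
tool_rot: [[0.994, -0.111, 0.004], [-0.111, -0.994, -0.004], [0.004, 0.003, -1.0]]
ft_force: [0.1, 0.3, -2.0]
grip_width: 0.0449
```

```bash
python3 look.py fl4; python3 mv.py .5 -.08 .14 -3.5
python3 - <<'E'
from rect import *
im,d,c,s=pickle.load(open('fl4.pkl','rb'))
P=cloud("wrist",d,c);T=np.array(s["tool_rot"]);L=(P-s["position"])@T
m=(np.abs(L[...,1])<.03)&(L[...,0]>-.03)&(L[...,0]<.08)&(L[...,2]>-.01)&(L[...,2]<.04)
hsv=cv2.cvtColor(im,cv2.COLOR_BGR2HSV)
r=L[m]; 
for lo in np.arange(-.03,.08,.01):
    q=r[(r[:,0]>=lo)&(r[:,0]<lo+.01)]
    if len(q)>5: print(round(lo,3),len(q),"y",np.round(np.percentile(q[:,1],[2,98]),4),"z",np.round(np.percentile(q[:,2],[5,50,95]),4))
E
```

```text
6.2 [ 0.4822 -0.3057  0.1419] yaw -6.375062539058933 3.144373622661167
t 6.25 pos [ 0.4817 -0.3052  0.1401] yaw -6.38 shift [-0.0227 -0.7529 -0.0008] turn [ 0.0018 -0.0022 -0.064 ] F [ 0.7  0.5 -2.2] w 0.0447 q [-44.  29.  81.  -0.  70.  52.]
-0.03 902 y [-0.0218  0.0217] z [0.008  0.0089 0.0098]
-0.02 1276 y [-0.0224  0.0223] z [0.0076 0.0087 0.0097]
-0.01 1561 y [-0.0225  0.0225] z [-0.0043  0.0085  0.0096]
0.0 1872 y [-0.0269  0.0265] z [-0.0065  0.0084  0.0096]
0.01 1900 y [-0.0276  0.0276] z [-0.005   0.0087  0.0099]
0.02 2075 y [-0.0217  0.0217] z [0.0082 0.0098 0.0284]
0.03 851 y [-0.0115  0.0114] z [0.0104 0.0125 0.0193]
0.04 873 y [-0.0113  0.0112] z [0.0106 0.0126 0.0196]
0.05 906 y [-0.0109  0.011 ] z [0.0108 0.014  0.0284]
```

View pics/fl4.png

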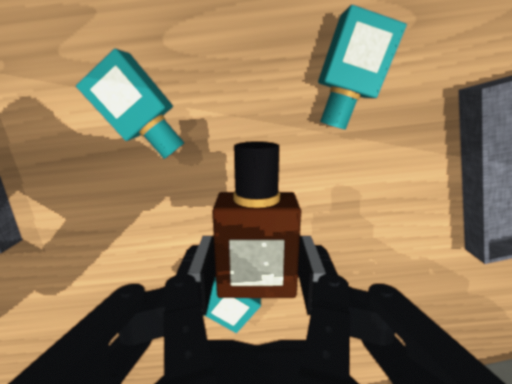

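The held picture matches the one before the lift: level, centred, body centre about at the TCP. Moving to the case.

```bash
python3 mv.py .5 -.085 .14 -3.5; python3 mv.py .519 .069 .1 -3.5
```

```text
t 6.25 pos [ 0.4817 -0.3052  0.1401] yaw -6.38 shift [-0.0209 -0.7363 -0.0008] turn [ 0.0018 -0.0022 -0.064 ] F [ 0.7  0.5 -2.2] w 0.0447 q [-44.  29.  81.  -0.  70.  52.]
t 6.25 pos [ 0.4817 -0.3052  0.1401] yaw -6.38 shift [-0.0152 -1.2537  0.1319] turn [ 0.0018 -0.0022 -0.064 ] F [ 0.7  0.5 -2.2] w 0.0447 q [-44.  29.  81.  -0.  70.  52.]
```

Emit:
step_arm(
  steps=[0.4, -0.02, -0.75, 0, 0, 0, -0.064, 0.4, -0.02, -0.75, 0, 0, 0, -0.064, 0.4, -0.02, -0.75, 0, 0, 0, -0.064, 0.4, -0.02, -0.75, 0, 0, 0, -0.064, 0.4, -0.02, -0.75, 0, 0, 0, -0.064, 0.4, -0.02, -0.75, 0, 0, 0, -0.064, 0.4, -0.02, -0.75, 0, 0, 0, -0.064],
)

```text
time_s: 6.95
position: [0.5003, -0.0806, 0.1383]
tool_rot: [[0.998, -0.06, -0.001], [-0.06, -0.998, 0.0], [-0.001, -0.0, -1.0]]
ft_force: [-0.4, 0.9, -1.6]
grip_width: 0.0453
```

```bash
python3 mv.py .519 .069 .1 -3.5
```

```text
t 6.95 pos [ 0.5003 -0.0806  0.1383] yaw -3.43 shift [ 0.0324 -0.5016  0.1279] turn [-0.0002  0.0018  0.0015] F [-0.4  0.9 -1.6] w 0.0453 q [-23.  24.  91.  -0.  65.  71.]
```

Emit:
step_arm(
  steps=[0.4, 0.032, -0.5, 0.1, 0, 0, 0, 0.4, 0.032, -0.5, 0.1, 0, 0, 0, 0.4, 0.032, -0.5, 0.128, 0, 0, 0, 0.4, 0.032, -0.5, 0.128, 0, 0, 0, 0.4, 0.032, -0.5, 0.128, 0, 0, 0, 0.4, 0.032, -0.5, 0.128, 0, 0, 0],
)

```text
time_s: 7.55
position: [0.5197, 0.0667, 0.1007]
tool_rot: [[0.998, -0.063, 0.0], [-0.063, -0.998, -0.0], [0.0, 0.0, -1.0]]
ft_force: [-0.3, -0.6, -2.0]
grip_width: 0.0448
```

```bash
python3 look.py fl5;python3 mv.py .519 .0694 .07 -3.5
python3 fitcase.py fl5 .531 .0305 -3.5 -15.1 38.1 12.6 -42 ov5 .0245
```

```text
7.55 [0.5197 0.0667 0.1007] yaw -3.5908684802246347 0.8049355910358933
t 7.6 pos [0.5197 0.0665 0.1009] yaw -3.63 shift [-0.003  -0.0095  0.1031] turn [ 0.0004 -0.0007 -0.0028] F [ 0.5 -0.3 -1.4] w 0.045 q [-6. 28. 91. -0. 61. 88.]
outer +x (np.float64(-0.2), np.float64(0.04), 25, np.float64(6.55))
outer +y (np.float64(0.0), np.float64(0.4), 25, np.float64(6.4)) outer -y (np.float64(0.2), np.float64(0.11), 25, np.float64(6.0))
outer -x (np.float64(0.2), np.float64(2.1), 9, np.float64(3.0))
fl -x (np.float64(-5.0), np.float64(0.04), 25, np.float64(4.02)) fl +x cap (np.float64(-0.3), np.float64(-0.11), 25, np.float64(9.19))
fl +y (np.float64(4.9), np.float64(-0.7), 17, np.float64(2.03)) fl -y (np.float64(-1.8), np.float64(1.71), 6, np.float64(0.39))
sp +x (np.float64(-0.1), np.float64(-0.32), 25, np.float64(9.16)) sp +y (np.float64(-0.7), np.float64(0.04), 25, np.float64(8.77)) sp -y (np.float64(0.2), np.float64(-0.01), 25, np.float64(6.45))
sp cap end (np.float64(-0.3), np.float64(0.28), 25, np.float64(4.53))
fl seat [0.51825411 0.06945077] sp seat [ 0.54101246 -0.01219087]
```

View pics/fl5.png

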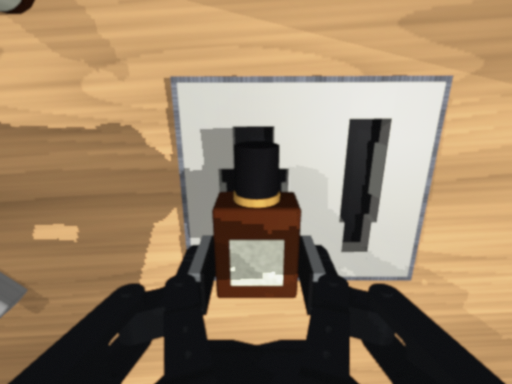

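View pics/ov5.png

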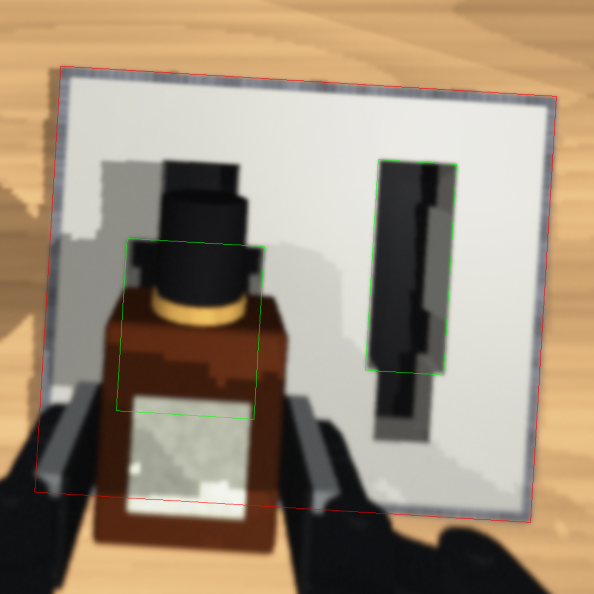

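Emit:
step_arm(
  steps=[0.4, -0.0025, -0.0095, 0.05, 0, 0, -0.002, 0.4, -0.0025, -0.0095, 0.1, 0, 0, -0.002, 0.4, -0.0025, -0.0095, 0.1, 0, 0, -0.002, 0.4, -0.0025, -0.0095, 0.1, 0, 0, -0.002],
)

```text
time_s: 8.0
position: [0.5191, 0.07, 0.0712]
tool_rot: [[0.998, -0.061, 0.0], [-0.061, -0.998, -0.0], [0.0, 0.0, -1.0]]
ft_force: [0.6, 0.1, -1.4]
grip_width: 0.0453
```

```bash
python3 look.py fl6;python3 mv.py .5191 .0695 .05 -3.5
```

```text
8.0 [0.5191 0.07   0.0712] yaw -3.505778715350704 0.7347392107740004
t 8.05 pos [0.5193 0.0702 0.0715] yaw -3.49 shift [-0.0006  0.0025  0.0718] turn [ 0.0002 -0.0017  0.0003] F [-0.7  1.  -2. ] w 0.0449 q [-5. 31. 93. -0. 56. 88.]
```

View pics/fl6.png

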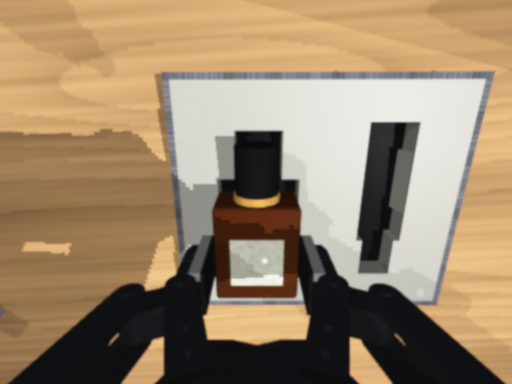

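Emit:
step_arm(
  steps=[0.4, -0.0005, 0.002, 0.03, 0, 0, 0, 0.4, -0.0005, 0.002, 0.05, 0, 0, 0, 0.4, -0.0005, 0.002, 0.06, 0, 0, 0, 0.4, -0.0005, 0.002, 0.065, 0, 0, 0, 0.4, -0.0005, 0.002, 0.065, 0, 0, 0],
)

```text
time_s: 8.55
position: [0.5188, 0.0701, 0.0513]
tool_rot: [[0.998, -0.059, 0.0], [-0.059, -0.998, -0.001], [0.0, 0.001, -1.0]]
ft_force: [-0.3, -5.1, 0.2]
grip_width: 0.0447
```

```bash
python3 look.py fl7;python3 mv.py .5191 .0695 .046 -3.5
```

```text
8.55 [0.5188 0.0701 0.0513] yaw -3.4007596376235036 0.2178612031750467
t 8.6 pos [0.5187 0.0701 0.0513] yaw -3.4 shift [0.0013 0.0019 0.0176] turn [ 0.0011 -0.0005  0.0022] F [-0.1 -5.   0.3] w 0.0447 q [-5. 33. 94. -0. 54. 88.]
```

View pics/fl7.png

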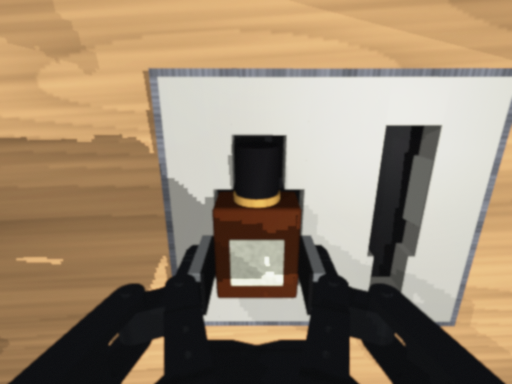

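It has entered the cutout, with a 5 N side push towards -y, so it sits slightly too far +y. I'll correct that and press on.

Emit:
step_arm(
  steps=[0.4, 0, 0.004, 0, 0, 0, 0, 0.4, 0, 0.004, 0, 0, 0, 0, 0.4, 0, 0.004, 0.006, 0, 0, 0, 0.4, 0, 0.004, 0.012, 0, 0, 0, 0.4, 0, 0.004, 0.012, 0, 0, 0],
)

```text
time_s: 9.1
position: [0.5189, 0.0695, 0.048]
tool_rot: [[0.998, -0.059, 0.001], [-0.059, -0.998, 0.0], [0.001, -0.0, -1.0]]
ft_force: [-0.4, -2.3, 4.1]
grip_width: 0.0451
```

```bash
python3 mv.py .5191 .0695 .046 -3.5
```

```text
t 9.1 pos [0.5189 0.0695 0.048 ] yaw -3.41 shift [ 0.0006 -0.0001  0.0068] turn [-0.0002 -0.0018  0.002 ] F [-0.4 -2.3  4.1] w 0.0451 q [-5. 33. 94.  0. 53. 88.]
```

Emit:
step_arm(
  steps=[0.4, 0, 0.0025, 0.004, 0, 0, 0, 0.4, 0, 0.0025, 0.008, 0, 0, 0, 0.4, 0, 0.0025, 0.012, 0, 0, 0, 0.4, 0, 0.0025, 0.014, 0, 0, 0, 0.4, 0, 0.0025, 0.014, 0, 0, 0],
)

```text
time_s: 9.6
position: [0.5189, 0.069, 0.0457]
tool_rot: [[0.998, -0.059, 0.003], [-0.059, -0.998, 0.0], [0.003, -0.0, -1.0]]
ft_force: [-5.8, -0.5, 26.0]
grip_width: 0.0446
```

```bash
python3 mv.py .5191 .0695 .046 -3.5
```

```text
t 9.6 pos [0.5189 0.069  0.0457] yaw -3.4 shift [ 0.0005 -0.0017 -0.0008] turn [-0.0004 -0.0036  0.0023] F [-5.8 -0.5 26. ] w 0.0446 q [-5. 33. 94.  0. 53. 88.]
```

It reached z .0457, where .0458 was predicted for home, with a clear stop at 26 N. Releasing.

Emit:
step_arm(
  steps=[0.4, 0, 0, -0.006, 0, 0, 0, 0.4, 0, 0, -0.006, 0, 0, 0, 0.7, 0, 0, -0.006, 0, 0, 0, 0.7, 0, 0, -0.006, 0, 0, 0, 0.7, 0, 0, -0.006, 0, 0, 0, 0.7, 0, 0, -0.006, 0, 0, 0, 0.7, 0, 0, -0.1, 0, 0, 0, 0.7, 0, 0, -0.25, 0, 0, 0, 0.7, 0, 0, -0.35, 0, 0, 0, 0.7, 0, 0, -0.35, 0, 0, 0],
)

```text
time_s: 10.6
position: [0.5201, 0.0686, 0.1522]
tool_rot: [[0.998, -0.059, 0.008], [-0.059, -0.998, -0.001], [0.008, 0.0, -1.0]]
ft_force: [0.5, -0.3, -0.3]
grip_width: 0.0601
```

```bash
python3 look.py fl8; python3 mv.py .5 .2 .15 -3.5;python3 - <<'E'
from rect import *
im,d,c,s=pickle.load(open('fl8.pkl','rb'))
P=cloud("wrist",d,c);x0,y0=.5183,.0695;e=np.deg2rad(-3.5);ex=np.array([np.cos(e),np.sin(e)]);ey=np.array([-ex[1],ex[0]])
D=P[...,:2]-[x0,y0];u=D@ex;v=D@ey
for cu in(-.02,0,.02):
  print([round(float(np.nanmedian(P[(abs(u-cu)<.005)&(abs(v-cv)<.005)][:,2])),4) for cv in(.015,0,-.015)])
print("foam",np.nanmedian(P[(abs(u)<.03)&(v<-.033)&(v>-.045)][:,2]))
E
python3 objfit.py fl8 .52 .07 .0325 .045 .07
```

```text
10.6 [0.5201 0.0686 0.1522] yaw -3.405145032567701 4.618510845397133
t 10.65 pos [0.519  0.0686 0.1499] yaw -3.41 shift [-0.0894 -0.4334 -0.0008] turn [ 0.     -0.0046  0.0021] F [ 0.4  0.3 -0.4] w 0.0603 q [-5. 25. 88.  0. 68. 88.]
[0.0373, 0.0372, 0.0373]
[0.0373, 0.0375, 0.0374]
[0.2212, 0.0373, 0.2217]
foam 0.17248742634009845
bench -0.0008780180538484617
n 3648 zmed 0.03706589820185335 zmax 0.03858657941428465
((532.96337890625, 68.05624389648438), (45.913780212402344, 85.83621215820312), 86.58613586425781)
230 282 127 221
```

View pics/fl8.png

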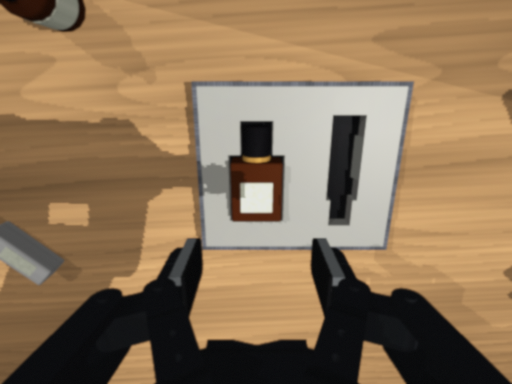

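The flacon is seated and level: its top reads .0374 with the bench reading -.0009, so .038 as required. Now the spray.

```bash
python3 mv.py .455 .312 .15 40
```

```text
t 10.65 pos [0.519  0.0686 0.1499] yaw -3.41 shift [-0.2613 -0.7971 -0.0014] turn [ 0.0018 -0.0044 -0.9646] F [ 0.4  0.3 -0.4] w 0.0603 q [-5. 25. 88.  0. 68. 88.]
```

Emit:
step_arm(
  steps=[0.8, -0.26, -0.8, 0, 0, -0.004, -0.965, 0.8, -0.26, -0.8, 0, 0, -0.004, -0.965, 0.8, -0.26, -0.8, 0, 0, -0.004, -0.965, 0.8, -0.26, -0.8, 0, 0, -0.004, -0.965, 0.8, -0.26, -0.8, 0, 0, -0.004, -0.965, 0.8, -0.26, -0.8, 0, 0, -0.004, -0.965, 0.8, -0.26, -0.8, 0, 0, -0.004, -0.965, 0.8, -0.26, -0.8, 0, 0, -0.004, -0.965, 0.8, -0.26, -0.8, 0, 0, -0.004, -0.965],
)

```text
time_s: 11.55
position: [0.4553, 0.3115, 0.148]
tool_rot: [[0.768, 0.641, -0.004], [0.641, -0.768, -0.001], [-0.004, -0.001, -1.0]]
ft_force: [-0.1, -0.4, -0.1]
grip_width: 0.0682
```

```bash
python3 look.py sp1; python3 objfit.py sp1 .465 .32 .014 .035 .08;python3 objfit.py sp1 .455 .312 .0195 .035 .08; python3 mv.py .455 .312 .15 40
```

```text
11.55 [0.4553 0.3115 0.148 ] yaw 39.86039302552134 0.23416866940097839
bench -0.0008519487227849343
n 2436 zmed 0.02284807409160286 zmax 0.024428017666075205
((467.4090270996094, 327.56646728515625), (95.76986694335938, 23.92988395690918), 42.10079574584961)
238 266 110 214
bench -0.0008715530406480099
n 1935 zmed 0.02310769729460621 zmax 0.024469626326362313
((459.995361328125, 320.86749267578125), (75.78600311279297, 23.92988395690918), 42.10079574584961)
238 266 134 214
t 11.6 pos [0.4554 0.3116 0.1482] yaw 39.86 shift [-0.0002 -0.0018 -0.0061] turn [-0.0016  0.0043 -0.0031] F [-0.4  0.2  0. ] w 0.0678 q [22. 27. 83.  0. 70. 72.]
```

View pics/sp1.png

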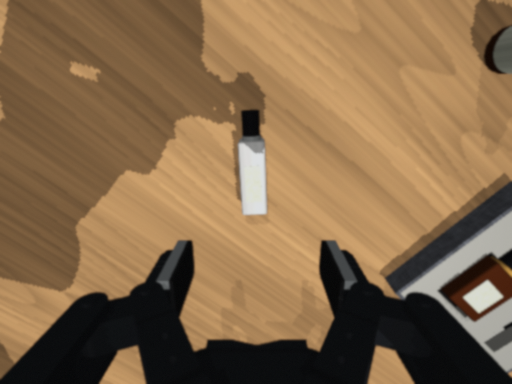

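```bash
python3 mv.py .4578 .3189 .07 42.1
```

```text
t 11.6 pos [0.4554 0.3116 0.1482] yaw 39.86 shift [ 0.0226 -0.0132  0.2605] turn [-0.0017  0.0043 -0.0498] F [-0.4  0.2  0. ] w 0.0678 q [22. 27. 83.  0. 70. 72.]
```

Emit:
step_arm(
  steps=[0.6, 0.0226, -0.0132, 0.1, 0, 0.004, -0.05, 0.6, 0.0226, -0.0132, 0.2, 0, 0.004, -0.05, 0.6, 0.0226, -0.0132, 0.26, 0, 0.004, -0.05, 0.6, 0.0226, -0.0132, 0.26, 0, 0.004, -0.05, 0.6, 0.0226, -0.0132, 0.26, 0, 0.004, -0.05],
)

```text
time_s: 12.1
position: [0.4579, 0.3197, 0.071]
tool_rot: [[0.741, 0.672, -0.0], [0.672, -0.741, 0.001], [0.001, -0.001, -1.0]]
ft_force: [0.0, -0.4, 0.8]
grip_width: 0.0511
```

```bash
python3 look.py sp2; python3 mv.py .4578 .3189 .034 42.1
```

```text
12.1 [0.4579 0.3197 0.071 ] yaw 42.1891385782335 1.0883046121032862
t 12.15 pos [0.4581 0.3199 0.0715] yaw 42.2 shift [-0.0032  0.002   0.1249] turn [-0.0008 -0.0024  0.0023] F [ 0.6 -0.   0.1] w 0.0511 q [23. 33. 87.  0. 59. 71.]
```

View pics/sp2.png

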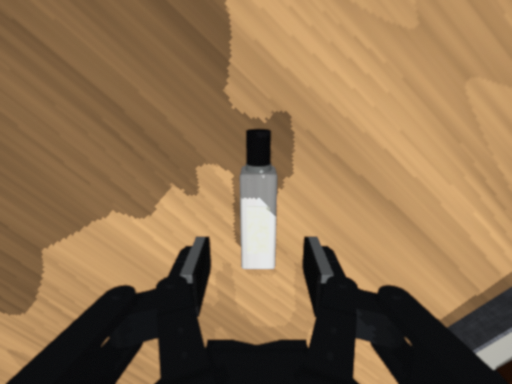

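The spray is centred between the jaws at column 258. I'll descend and grip.

Emit:
step_arm(
  steps=[0.6, -0.003, 0.002, 0.06, 0, 0, 0.002, 0.6, -0.003, 0.002, 0.11, 0, 0, 0.002, 0.6, -0.003, 0.002, 0.126, 0, 0, 0.002, 0.6, -0.003, 0.002, 0.126, 0, 0, 0.002, 0.15, -0.003, 0.002, 0.126, 0, 0, 0.002, 0.15, -0.003, 0.002, 0.126, 0, 0, 0.002, 0.15, -0.003, 0.002, 0.126, 0, 0, 0.002, 0.15, -0.003, 0.002, 0.126, 0, 0, 0.002, 0.15, -0.003, 0.002, 0.126, 0, 0, 0.002],
  grip_force=30,
)

```text
time_s: 13.05
position: [0.4575, 0.3193, 0.0337]
tool_rot: [[0.741, 0.671, 0.001], [0.671, -0.741, 0.002], [0.002, -0.0, -1.0]]
ft_force: [-0.2, -0.4, 6.8]
grip_width: 0.023
```

```bash
python3 look.py sp3; python3 mv.py .4578 .3189 .034 42.1
```

```text
13.05 [0.4575 0.3193 0.0337] yaw 42.173847003352144 0.10649690702338037
t 13.1 pos [0.4575 0.3193 0.0337] yaw 42.18 shift [-0.0003  0.0017 -0.0009] turn [-0.0006 -0.0028  0.0017] F [-0.9 -1.3  6.3] w 0.023 q [23. 36. 89.  0. 54. 71.]
```

View pics/sp3.png

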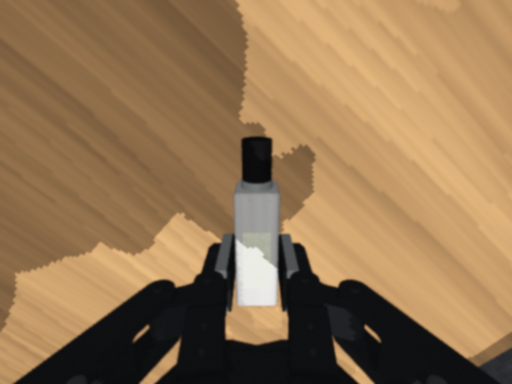

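Emit:
step_arm(
  steps=[0.15, 0, 0, -0.12, 0, 0, 0, 0.15, 0, 0, -0.24, 0, 0, 0, 0.15, 0, 0, -0.35, 0, 0, -0.2, 0.15, 0, 0, -0.37, 0, 0, -0.4, 0.15, 0, 0, -0.37, 0, 0, -0.6, 0.15, 0, 0, -0.37, 0, 0, -0.8, 0.15, 0, 0, -0.37, 0, 0, -1, 0.15, 0, 0, -0.37, 0, 0, -1, 0.15, 0, 0, -0.37, 0, 0, -1],
)

```text
time_s: 14.0
position: [0.457, 0.319, 0.1438]
tool_rot: [[0.049, 0.999, -0.0], [0.999, -0.049, 0.001], [0.001, -0.0, -1.0]]
ft_force: [0.2, -0.5, 0.5]
grip_width: 0.0227
```

```bash
python3 mv.py .5 .153 .14 132;python3 look.py sp4
```

```text
t 14.0 pos [0.457  0.319  0.1438] yaw 87.18 shift [-0.5456  0.1704  0.012 ] turn [ 0.     -0.0016 -0.996 ] F [ 0.2 -0.5  0.5] w 0.0227 q [23. 28. 83.  0. 69. 26.]
14.0 [0.457  0.319  0.1438] yaw 87.1811410061996 2.5187914179494153
```

View pics/sp4.png

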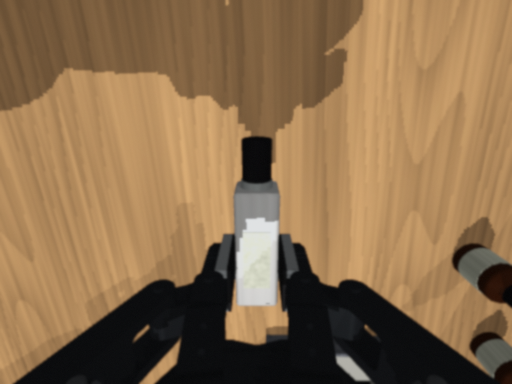

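The spray is held level, in the same place in the picture as before the lift. Next I'll carry it and turn it.

Emit:
step_arm(
  steps=[0.15, -0.54, 0.17, 0.01, 0, 0, -1, 0.15, -0.54, 0.17, 0.01, 0, 0, -1, 0.15, -0.54, 0.17, 0.01, 0, 0, -1, 0.15, -0.54, 0.17, 0.01, 0, 0, -1, 0.15, -0.54, 0.17, 0.01, 0, 0, -1, 0.15, -0.54, 0.17, 0.01, 0, 0, -1, 0.15, -0.54, 0.17, 0.01, 0, 0, -1, 0.15, -0.54, 0.17, 0.01, 0, 0, -1],
)

```text
time_s: 14.85
position: [0.5, 0.1548, 0.1405]
tool_rot: [[-0.669, 0.743, -0.0], [0.743, 0.669, 0.001], [0.001, 0.0, -1.0]]
ft_force: [-0.1, 0.4, -0.1]
grip_width: 0.0229
```

```bash
python3 mv.py .541 -.0122 .11 176.5
```

```text
t 14.85 pos [0.5    0.1548 0.1405] yaw 132.01 shift [-0.5053 -0.271   0.1009] turn [ 0.0011 -0.0012 -0.9887] F [-0.1  0.4 -0.1] w 0.0229 q [  4.  25.  88.   0.  66. -38.]
```

Emit:
step_arm(
  steps=[0.15, -0.5, -0.27, 0.05, 0, 0, -0.989, 0.15, -0.5, -0.27, 0.05, 0, 0, -0.989, 0.15, -0.5, -0.27, 0.05, 0, 0, -0.989, 0.15, -0.5, -0.27, 0.1, 0, 0, -0.989, 0.15, -0.5, -0.27, 0.1, 0, 0, -0.989, 0.15, -0.5, -0.27, 0.1, 0, 0, -0.989, 0.15, -0.5, -0.27, 0.1, 0, 0, -0.989, 0.15, -0.5, -0.27, 0.1, 0, 0, -0.989, 0.15, -0.5, -0.27, 0.1, 0, 0, -0.989],
)

```text
time_s: 15.75
position: [0.5407, -0.0104, 0.1103]
tool_rot: [[-0.998, 0.059, -0.0], [0.059, 0.998, 0.001], [0.0, 0.001, -1.0]]
ft_force: [0.2, -1.1, -1.7]
grip_width: 0.0228
```

```bash
python3 look.py sp5; python3 mv.py .541 -.0122 .07 176.5; python3 fitcase.py sp5 .531 .0305 -3.5 -15.1 38.1 12.6 -42 ovs5 .0245
```

```text
15.75 [ 0.5407 -0.0104  0.1103] yaw 176.58946228647008 0.616734390300899
t 15.8 pos [ 0.5407 -0.0105  0.1103] yaw 176.61 shift [-0.0014 -0.0058  0.1345] turn [ 0.0013 -0.0005  0.0026] F [-0.3 -0.1 -1.7] w 0.0227 q [ -14.   29.   88.    0.   63. -100.]
outer +x (np.float64(0.4), np.float64(-0.83), 15, np.float64(1.92))
outer +y (np.float64(-0.2), np.float64(-0.33), 25, np.float64(5.97)) outer -y (np.float64(0.2), np.float64(-0.04), 25, np.float64(5.91))
outer -x (np.float64(-0.2), np.float64(-0.18), 25, np.float64(6.53))
fl -x (np.float64(-0.6), np.float64(0.09), 25, np.float64(7.52)) fl +x cap (np.float64(0.9), np.float64(0.51), 23, np.float64(4.28))
fl +y (np.float64(2.5), np.float64(0.19), 23, np.float64(4.29)) fl -y (np.float64(-0.2), np.float64(-0.02), 25, np.float64(6.9))
sp +x (np.float64(-2.0), np.float64(-1.38), 16, np.float64(0.48)) sp +y (np.float64(-3.6), np.float64(0.31), 17, np.float64(0.45)) sp -y (np.float64(2.7), np.float64(1.98), 16, np.float64(1.49))
sp cap end (np.float64(-0.8), np.float64(0.07), 25, np.float64(8.03))
fl seat [0.51825411 0.06945077] sp seat [ 0.54101246 -0.01219087]
```

View pics/sp5.png

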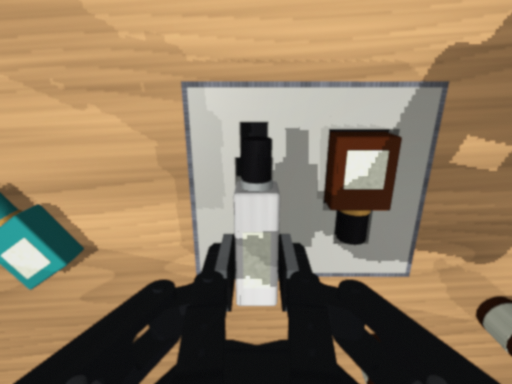

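View pics/ovs5.png

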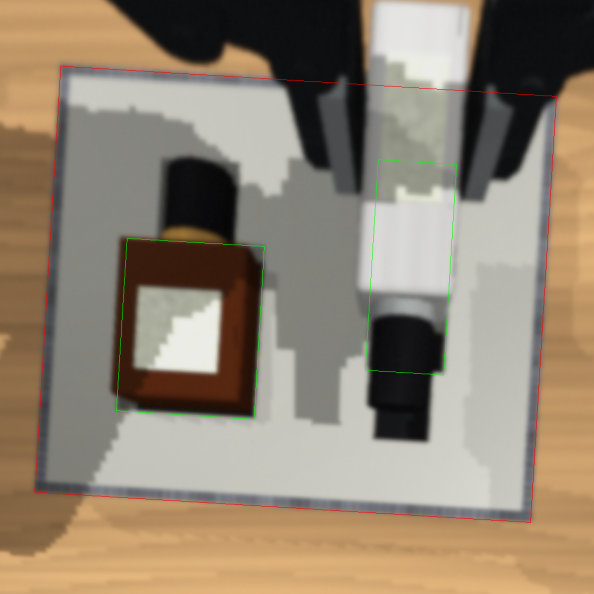

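Emit:
step_arm(
  steps=[0.15, -0.0014, -0.006, 0.06, 0, 0, 0.0026, 0.15, -0.0014, -0.006, 0.12, 0, 0, 0.0026, 0.15, -0.0014, -0.006, 0.134, 0, 0, 0.0026, 0.15, -0.0014, -0.006, 0.134, 0, 0, 0.0026, 0.15, -0.0014, -0.006, 0.134, 0, 0, 0.0026],
)

```text
time_s: 16.3
position: [0.5414, -0.0125, 0.0707]
tool_rot: [[-0.998, 0.06, 0.001], [0.06, 0.998, 0.001], [-0.001, 0.001, -1.0]]
ft_force: [0.3, -0.1, -0.7]
grip_width: 0.0227
```

```bash
python3 look.py sp6; python3 mv.py .5413 -.0124 .05 176.5
```

```text
16.3 [ 0.5414 -0.0125  0.0707] yaw 176.5530182213179 0.3827422187090996
t 16.35 pos [ 0.5414 -0.0126  0.0708] yaw 176.55 shift [0.0005 0.0006 0.0695] turn [0.001  0.0011 0.0012] F [ 0.4  0.  -0.7] w 0.0231 q [ -14.   32.   90.    0.   58. -100.]
```

View pics/sp6.png

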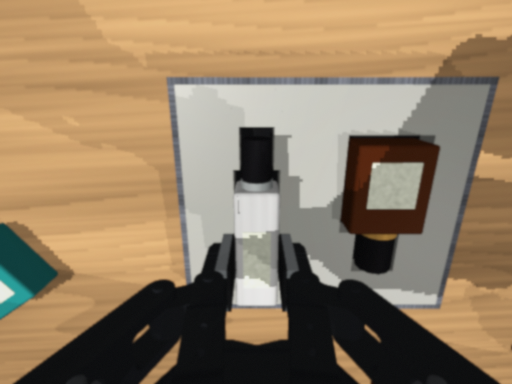

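The spray is lined up over its cutout: the cap is over the slot at (256,135), with equal dark margins on both sides. Lowering.

Emit:
step_arm(
  steps=[0.15, 0.0005, 0.0006, 0.03, 0, 0, 0, 0.15, 0.0005, 0.0006, 0.05, 0, 0, 0, 0.15, 0.0005, 0.0006, 0.06, 0, 0, 0, 0.15, 0.0005, 0.0006, 0.066, 0, 0, 0, 0.15, 0.0005, 0.0006, 0.07, 0, 0, 0, 0.15, 0.0005, 0.0006, 0.07, 0, 0, 0],
)

```text
time_s: 16.95
position: [0.5409, -0.0125, 0.0491]
tool_rot: [[-0.998, 0.06, -0.0], [0.06, 0.998, 0.001], [0.0, 0.001, -1.0]]
ft_force: [-0.6, -1.7, -0.7]
grip_width: 0.0232
```

```bash
python3 look.py sp7; python3 mv.py .5413 -.0124 .0437 176.5
```

```text
16.95 [ 0.5409 -0.0125  0.0491] yaw 176.55805364359813 0.060021382733708106
t 17.0 pos [ 0.5409 -0.0125  0.0491] yaw 176.56 shift [-0.0014  0.0004  0.018 ] turn [ 0.0011 -0.0005  0.0014] F [-0.5 -1.  -0.2] w 0.0232 q [ -14.   34.   91.    0.   55. -100.]
```

View pics/sp7.png

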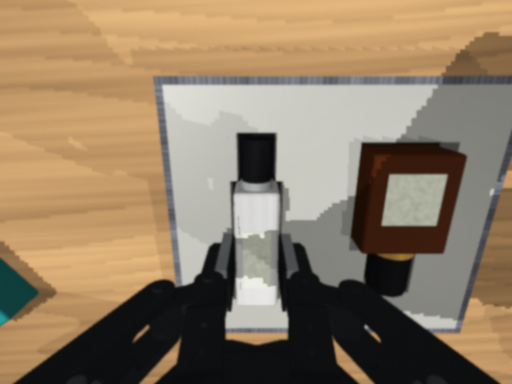

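It is going in centred with almost no side force. Pressing home.

Emit:
step_arm(
  steps=[0.15, 0, -0.0015, 0.006, 0, 0, 0, 0.15, 0, -0.0015, 0.012, 0, 0, 0, 0.15, 0, -0.0015, 0.016, 0, 0, 0, 0.15, 0, -0.0015, 0.019, 0, 0, 0, 0.15, 0, -0.0015, 0.019, 0, 0, 0],
)

```text
time_s: 17.5
position: [0.5414, -0.0128, 0.0439]
tool_rot: [[-0.998, 0.06, 0.002], [0.06, 0.998, 0.001], [-0.001, 0.001, -1.0]]
ft_force: [0.3, 1.3, 4.8]
grip_width: 0.023
```

```bash
python3 mv.py .5413 -.0124 .0437 176.5
```

```text
t 17.5 pos [ 0.5414 -0.0128  0.0439] yaw 176.56 shift [0.0004 0.0012 0.0008] turn [0.0014 0.0018 0.0013] F [0.3 1.3 4.8] w 0.023 q [ -14.   34.   91.    0.   54. -101.]
```

Emit:
step_arm(
  steps=[0.15, 0, 0.001, 0.002, 0, 0, 0, 0.15, 0, 0.001, 0.005, 0, 0, 0, 0.15, 0, 0.001, 0.005, 0, 0, 0],
)

```text
time_s: 17.8
position: [0.5415, -0.0127, 0.0437]
tool_rot: [[-0.998, 0.06, 0.002], [0.06, 0.998, 0.0], [-0.002, 0.0, -1.0]]
ft_force: [-5.0, -0.5, 18.3]
grip_width: 0.0229
```

```bash
python3 mv.py .5413 -.0124 .0437 176.5
```

```text
t 17.8 pos [ 0.5415 -0.0127  0.0437] yaw 176.57 shift [ 0.0006  0.0009 -0.0002] turn [0.0006 0.0028 0.0016] F [-5.  -0.5 18.3] w 0.0229 q [ -14.   34.   91.    0.   54. -100.]
```

A hard stop at .0437, exactly the predicted home height. Releasing and rising.

Emit:
step_arm(
  steps=[0.15, 0, 0, -0.006, 0, 0, 0, 0.15, 0, 0, -0.006, 0, 0, 0, 0.45, 0, 0, -0.006, 0, 0, 0, 0.45, 0, 0, -0.006, 0, 0, 0, 0.45, 0, 0, -0.006, 0, 0, 0, 0.45, 0, 0, -0.006, 0, 0, 0, 0.45, 0, 0, -0.1, 0, 0, 0, 0.45, 0, 0, -0.25, 0, 0, 0, 0.45, 0, 0, -0.4, 0, 0, 0, 0.45, 0, 0, -0.4, 0, 0, 0],
)

```text
time_s: 18.8
position: [0.543, -0.0131, 0.1674]
tool_rot: [[-0.998, 0.06, 0.01], [0.06, 0.998, -0.001], [-0.01, -0.001, -1.0]]
ft_force: [0.6, 0.1, -0.3]
grip_width: 0.0386
```

Emit:
step_arm(
  steps=[0.45, 0, 0, 0, 0, 0, 0, 0.45, 0, 0, 0, 0, 0, 0],
)

```text
time_s: 19.0
position: [0.5402, -0.0125, 0.1606]
tool_rot: [[-0.998, 0.06, -0.003], [0.06, 0.998, 0.002], [0.003, 0.002, -1.0]]
ft_force: [0.5, 0.2, -1.0]
grip_width: 0.0384
```

```bash
python3 look.py end1
cat > chk.py <<'E'
from rect import *
im,d,c,s=pickle.load(open(sys.argv[1]+'.pkl','rb'))
P=cloud("wrist",d,c);e=np.deg2rad(-3.5);ex=np.array([np.cos(e),np.sin(e)]);ey=np.array([-ex[1],ex[0]])
for n,(x0,y0),us,vs in(("fl",(.5183,.0695),(-.022,0,.018),(.015,0,-.015)),("sp",(.5412,-.0125),(-.025,-.01,.01,.028),(.006,-.006))):
  D=P[...,:2]-[x0,y0];u=D@ex;v=D@ey
  for cu in us: print(n,cu,[round(float(np.nanmedian(P[(abs(u-cu)<.004)&(abs(v-cv)<.004)&(P[...,2]<.06)][:,2])),4) for cv in vs])
D=P[...,:2]-[.529,.028];u=D@ex;v=D@ey
m=(abs(u)<.03)&(abs(v)<.01)&(P[...,2]<.06);print("foam",np.median(P[m][:,2]))
E
python3 chk.py end1; python3 objfit.py end1 .53 -.0125 .0285 .05 .055; python3 objfit.py end1 .53 .07 .0325 .05 .055
```

```text
19.0 [ 0.5402 -0.0125  0.1606] yaw 176.56047127357243 0.7332448074548682
fl -0.022 [0.0375, 0.0375, 0.0375]
fl 0 [0.0376, 0.0378, 0.0375]
fl 0.018 [0.0377, 0.0375, 0.0376]
sp -0.025 [0.0335, 0.0336]
sp -0.01 [0.0339, 0.0335]
sp 0.01 [0.0341, 0.034]
sp 0.028 [0.0337, 0.0338]
foam 0.02535643666271098
bench -0.0006520995696573384
n 2025 zmed 0.033537181753512335 zmax 0.0350787980629841
((527.355712890625, -11.45323371887207), (23.957590103149414, 94.51132202148438), 86.59220123291016)
243 269 121 221
bench nan
n 3676 zmed 0.03735895742474618 zmax 0.03893647629934739
((532.9558715820312, 67.79592895507812), (46.28700256347656, 85.79039001464844), 86.197265625)
318 375 128 218
  return np.nanmean(a, axis, out=out, keepdims=keepdims)
```

View pics/end1.png

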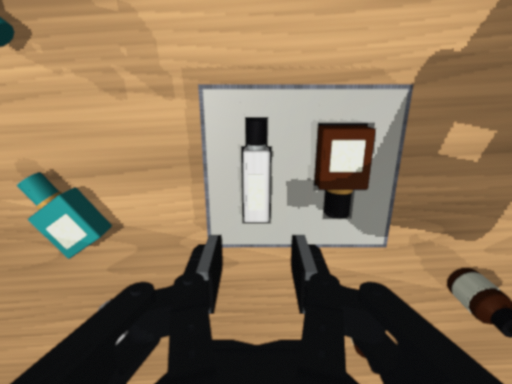

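Both are seated and flat: the flacon stands about 12.2 mm and the spray about 8.4 mm above the foam, where 12 and 8 are expected. I'll check the bystanders before handing in.

Run:
```python
from h import *
im,d=snap("top","top_end.png"); P=cloud("top",d)
for n,x,y,z in(("A",.672,.21,.03),("B",.713,.094,.03),("tin",.705,-.185,.03)):
    m=(np.hypot(P[...,0]-x,P[...,1]-y)<.06)&(P[...,2]>z); print(n,np.median(P[m],0),m.sum())
a=cv2.imread('pics/top0.png')
df=cv2.absdiff(a,im).max(2);print([ (n,int(df[r-12:r+12,c-12:c+12].mean())) for n,c,r in(("A",141,138),("B",190,123),("tin",305,131),("t1",315,188),("t3",389,186))])
```

```text
A [0.67473859 0.21584114 0.05537718] 207
B [0.71606243 0.09662752 0.05351216] 217
tin [ 0.70802296 -0.18583272  0.04494063] 426
[('A', 2), ('B', 5), ('tin', 3), ('t1', 3), ('t3', 3)]
```

View pics/top_end.png

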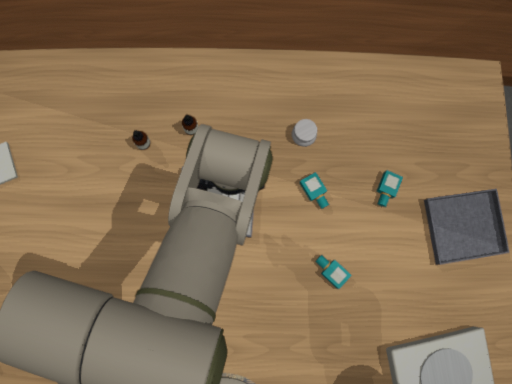

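The droppers at (141,138) and (190,123), the tin at (305,131) and the turquoise bottles are all where they started. Handing in.

```bash
python3 -c "
from rig import close_job
print(close_job())"
```

```text
the job is handed in; nothing more can be done
None
```

I pressed both bottles home in their own cutouts, label side up, and handed the job in at about 19 s. The amber flacon has its cap at +x and the travel spray was turned half round so its cap is at -x.

- **Seating:** each bottle came to a hard stop within 0.1 mm of the height worked out for fully home, with about 26 N on the flacon and 18 N on the spray. After release, the wrist camera's depth showed both lying flat, standing about 12.2 mm and 8.4 mm above the foam (12 and 8 expected).
- **Bystanders:** a before-and-after comparison from the top camera showed the two droppers and the tin unmoved. The turquoise look-alikes were not touched.
- **Small disagreements:**
  - The depth camera reads about 0.9 mm low, which I allowed for.
  - The flacon met about 5 N of sideways push on the way in, so I shifted it about 1 mm before pressing it down.
  - The arm hid the case in the last top picture, so the seating check rests on the wrist camera alone.

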